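Make the ultrasonic bath ready for dosing

ROBOT

A 7-joint arm with a two-finger parallel gripper is mounted at the origin on the work surface. World frame = base frame: x ahead of the robot, y to its left, z up, the work surface at z = 0. Lengths are in m, angles in degrees, forces in N, time in s.
With the tool pointing down it reaches from about 0.425 to 0.875 m from the base axis. Payload 4.7 kg.
Tool frame: the origin (TCP) lies between the finger pads; the fingertips stand 19 mm ahead of it and the grasp point (between the pads) is the TCP; x points along the fingers, z is the direction in which the jaws open and shut, and the axes are right-handed (so a half turn about x gives the same grasp; the last joint's range is limited). The gripper opens to 87 mm and grips with 3 to 60 N. Pads are 19 mm wide; open, the fingers measure 117 mm over their backs; the gripper's body (75 mm by 190 mm) begins 51 mm behind the grasp point.
Start: joints at [74.204, 18.392, -4.016, 83.108, 1.295, 78.541, -3.26], TCP at [0.186, -0.623, 0.242] pointing down, gripper open.
Joint ranges: [-163.93, 163.93], [-17.29, 119.83], [-79.2, 71.16], [3.27, 140.29], [-89.18, 269.18], [5.43, 117.66], [-154.24, 154.24]. Speed limits (degrees/s): [147.25, 147.25, 180, 180, 180, 180, 180].

INTERFACE

Orientations are given as [roll, pitch, yaw] about the fixed x, y, z axes, in that order (R = Rz(yaw) Ry(pitch) Rx(roll)).
In Python, from cell import monitor, read_camera, camera_model, env, regions_of gives the robot as it stands. The module is installed in compiled form; this text tells all that it offers.
- The arm moves only by the tool step_arm, never from a script. Its argument "deltas" is a list of rows, each a list of 5 numbers: the gripper's target within -1 to 1 (fully open at 1, half-way at 0, shut at -1), then the shift along the tool's x, y, z in m, then the turn about the tool's x in degrees. A call has 1 to 12 rows; each row is the pose to reach, as a shift and turn from the pose commanded when the call began, along the tool's axes at that moment; what a row does not reach only later rows make up. A row lasts 1/8 s, in which the tool goes at most 62.5 mm and 10.7 degrees, less where a joint would pass 70% of its speed; a pose out of reach is approached as far as the arm can. A call with a gripper value outside its range is refused whole. The fingers move at their own pace and stop on an object; "newtons" is the grip in N (left out, the last holds). Time passes only in rows, so rows that repeat a pose let the fingers close. It gives the time, the measured TCP pose, the force and the opening at its end, in the units of the state.
- monitor.get_obs(): the state, without advancing time (a new reading comes with each control period).
- read_camera(name): name is "side" or "top" or "wrist"; returns (picture, depth): 384x512x3 uint8, red, green, blue; 384x512 float32, m along the optical axis (not along the pixel's ray), 0 where there is no reading.
- camera_model(name): a dict with "fx", "fy", "cx", "cy" (pixels), "k1" (the pictures are not rectified: a ray, as slopes to the right and down, at radius r is drawn at 1 + k1 r^2 times it, then the intrinsics apply), "xyz" and "attitude" of the camera in the world. Camera axes: x right, y down, z forward; pixel columns grow to the right and rows downward; lengths in m; the calibration is good to about 2 mm. A picture is of the moment at which its call begins: read the wrist's pose just before it. camera_model takes no time and is no camera call; for the wrist camera it gives the pose at the moment of the call.
- env.sign_off(): hands the job in, once; it reports no verdict.
Trained networks look in the newest picture that a camera, given by its name, has taken for a name from the list of things; names that differ only in an ending like _2 or _b are one class to them, and where a whole thing is asked for, a point or a joint stands for the part that bears it (a point fixed in the world has none). Each returns a list of dicts, best first, with "p" (0 to 1); they miss things now and then, are a little off and sometimes report something else, mostly with a low value. They report only what shows in the picture. A call takes as long as a camera call. They do not tell look-alikes from the thing itself.
- regions_of(camera, thing): "pixels" (384x512 bool, what is visible of it) and "pixel" ([column, row] in pixels, amid what is visible of it).
The state is a dict: "time_s": time; "qpos": joint angles; "joint_velocities": joint speeds; "effort": joint torques, N m; "tool_pos": TCP position; "tool_rot": TCP orientation; "force": force on the tool from outside, world axes, zero at the start; "wrist_torque": the same for the moment, N m; "grip_width": finger opening in m.
Only numpy, scipy, OpenCV 4.12 (cv2) and the standard library are available. Lean on these libraries where they do the work, as an engineer would, in place of code of your own. Each camera call takes 0.05 s, during which the arm holds its last target. There are 200 camera calls.

TASK

Make the ultrasonic bath ready for dosing: lift its lid off by the knob, keep it level, and lower it gently, knob up, squarely onto the middle of the green mat. Unscrew the blue cap of the leaning cleaner bottle all the way to its stop, in either order. Leave the red cap screwed shut and do not disturb the meter, the spray can or the solder spool.

Things in the scene. Friction and masses are not known exactly. Their poses are not given: they have to be found in the camera images.
- stand: flat aluminium plate, 160 (x) by 230 (y) by 12 mm, fixed; carries the two leaning bottles side by side, either one on either side. Origin: centre of its underside on the table.
- blue_bottle: blue bottle: white round bottle, 72 mm across, 118 mm long to its neck, with a blue band, fixed in a sloping cradle on the stand so that it leans 32 degrees from vertical. Origin: middle of the cradle's underside (12 mm above the table); x, y level, z up; the bottle leans towards its own -x (roughly towards the robot), so its cap looks up and towards the robot.
- blue_bottle_cap_top (a point): centre of the top face of the blue screw cap: round, ribbed, 58 mm across, 38 mm high (below this point along -z). z points outward along the cap's axis, 32 degrees from vertical; x, y turn with the cap; a white bar lies on its -x side. About 180 mm above the table. Bottle shoulder (52 to 72 mm wide) begins 10 mm below the cap; the other cap is about 120 mm away between centres
- blue_bottle_capbody (a joint): turn of the blue cap about its own axis, in rad: 0 = screwed shut, 2.4 = fully unscrewed, at its stop. Grows counter-clockwise seen from outside, looking at its top. The cap is captive: it only turns in place, is slightly stiff (0.12 N m) and stays where it is left. Starts shut or partly unscrewed.
- red_bottle: red bottle: white round bottle, 72 mm across, 118 mm long to its neck, with a red band, fixed in a sloping cradle on the stand so that it leans 32 degrees from vertical. Origin: middle of the cradle's underside (12 mm above the table); x, y level, z up; the bottle leans towards its own -x (roughly towards the robot), so its cap looks up and towards the robot.
- red_bottle_cap_top (a point): centre of the top face of the red screw cap: round, ribbed, 58 mm across, 38 mm high (below this point along -z). z points outward along the cap's axis, 32 degrees from vertical; x, y turn with the cap; a white bar lies on its -x side. About 180 mm above the table. Bottle shoulder (52 to 72 mm wide) begins 10 mm below the cap; the other cap is about 120 mm away between centres
- red_bottle_capbody (a joint): turn of the red cap about its own axis, in rad: 0 = screwed shut, 2.4 = fully unscrewed, at its stop. Grows counter-clockwise seen from outside, looking at its top. The cap is captive: it only turns in place, is slightly stiff (0.12 N m) and stays where it is left. Starts shut.
- bath: ultrasonic bath: steel tank with white casing, 212 (x) by 159 (y) by 105 mm high, fixed, open on top (opening 168 by 115 mm, lid on it at the start). Stands at the left or at the right of the stand. Origin: centre of its underside on the table, z up.
- lid: loose aluminium lid of the bath, 190 (x) by 137 (y) mm, 16 mm thick in all, 0.3 kg: the lower 10 mm is a plug of 158 by 105 mm that sits inside the tank with 5 mm play all round. Origin: centre of the plug's underside (95 mm above the table while on the bath), z up.
- lid_knob (a point): middle of the round black knob of the lid: knob 40 mm across and 24 mm high, on a 20 mm wide, 18 mm high stem; this point lies 46 mm above the lid's origin, 12 mm below the knob's top; axes as the lid's
- lid_mat: green flat mat, 215 (x) by 165 (y) by 4 mm thick, fixed on the table beside the stand, where the bath is not, clear. Origin: centre of its underside; its axes run along its edges.
- meter: yellow multimeter lying flat between robot and stand, 85 (x) by 165 (y) by 43 mm high, loose; origin centre of its underside. Leave alone.
- spray_can: orange spray can standing behind the stand, 56 mm across, 182 mm high, loose; origin centre of its underside. Leave alone.
- spool: copper-coloured solder spool standing behind the stand, 60 mm across, 61 mm high, loose; origin centre of its underside. Leave alone.
Not all that is in view belongs to the job. Of the things shaped like the lid, the aluminium one is meant.

How it is judged (in metres and radians):
At the end, for the whole second after the job is handed in: The blue cap is unscrewed to at least 2.2 rad (its stop is at 2.4) and the red cap is below 0.15 rad; the lid lies still, flat (within 0.08 rad) and knob up on the green mat, its centre within 30 mm of the mat's centre and its long edges within 0.21 rad of the mat's long edges (value of joint blue_bottle_capbody above 2.2 rad and value of joint red_bottle_capbody below 0.15 rad and horizontal distance between lid and lid_mat below 0.03 m and z of lid in the frame of lid_mat below 0.01 m and angle between lid's own z axis and vertical below 0.08 rad and angle between the x axis of lid and the x axis of lid_mat, either way round below 0.21 rad and linear speed of lid below 0.02 m/s); the robot touches nothing.
It fails at once if the red cap is turned by more than 0.15 rad (value of joint red_bottle_capbody above 0.15 rad).
It fails at once if the lid is tilted by more than 0.35 rad (angle between lid's own z axis and vertical above 0.35 rad).
It fails at once if the lid is dropped or slammed onto the mat: faster than 0.5 m/s within 60 mm of the mat's centre and less than 50 mm above it (horizontal distance between lid and lid_mat below 0.06 m and z of lid in the frame of lid_mat below 0.05 m and linear speed of lid above 0.5 m/s).
It fails at once if the meter, the spray can or the spool is moved by more than 20 mm (distance of any of meter, spray_can, spool from where it was at the start of the episode above 0.02 m).
It also fails if it takes over 64 s, if anything falls off the work surface, if the arm or the gripper's body presses on something with over 40 N, if the wrist force passes 120 N, or if a joint passes its speed limit or range.

## Working session

There is one attempt and no reset: what is moved stays moved. The work goes in short steps, Python scripts to look and compute and a tool call to move; the robot and the scene stay as the last step left them, time stands still between calls to the robot, and variables do not carry over. Pictures are saved under pics/ and viewed, about 8 in all and at most 12, crops included, and the job is handed in when it is done.

Besides the shell and the picture viewer there is one more tool, called after "Call:" as name([rows], argument=value, ...), one row to a line, values as JSON. step_arm: Moves the arm, as the interface text tells. Its arguments: {"type":"object","properties":{"deltas":{"type":"array"},"newtons":{"type":"number"}},"required":["deltas"]}

```bash
mkdir -p pics
cat > h.py <<'E'
import numpy as np, cv2
from scipy.spatial.transform import Rotation as R
from cell import monitor, read_camera, camera_model, env, regions_of
def rot(a):
    a=np.array(a,float)
    return a if a.shape==(3,3) else R.from_euler('xyz',a,degrees=True).as_matrix()
def world(cm,depth):
    """per-pixel world points"""
    v,u=np.mgrid[0:384,0:512].astype(float)
    K=np.array([[cm['fx'],0,cm['cx']],[0,cm['fy'],cm['cy']],[0,0,1]])
    p=cv2.undistortPoints(np.stack([u.ravel(),v.ravel()],1)[:,None],K,np.array([cm['k1'],0,0,0.]))[:,0]
    P=np.c_[p,np.ones(len(p))]*depth.ravel()[:,None]
    return (P@rot(cm['attitude']).T+np.array(cm['xyz'])).reshape(384,512,3)
def shot(n,save=None):
    cm=camera_model(n); im,d=read_camera(n)
    if save: cv2.imwrite('pics/'+save+'.png',im[:,:,::-1])
    return im,d,world(cm,d)
E
python3 - <<'E'
from h import *
print(monitor.get_obs())
ims=[]
for n in ['top','side']:
    print(n,camera_model(n))
    im,d,W=shot(n); ims.append(im); np.savez('/tmp/'+n,im=im,d=d,W=W)
    for t in ['blue_bottle_cap_top','red_bottle_cap_top','lid','lid_knob','lid_mat','bath','meter','spray_can','spool','stand']:
        for r in regions_of(n,t)[:3]:
            m=r['pixels']&(d>0)
            if m.sum()<3: continue
            P=W[m]; print(n,t,round(r['p'],2),np.round(r['pixel']),m.sum(),'med',np.median(P,0).round(3),'lo',np.percentile(P,3,axis=0).round(3),'hi',np.percentile(P,97,axis=0).round(3))
cv2.imwrite('pics/a.png',cv2.resize(np.vstack(ims),None,fx=.78,fy=.78)[:,:,::-1])
E
```

```text
{'time_s': 0.0, 'qpos': array([74.20510228, 18.43783903, -4.01569492, 83.1733496 ,  1.29467093,
       78.53990212, -3.25953523]), 'joint_velocities': array([ 0.05374501, -0.04389166, -0.04221592,  0.10563233, -0.03154039,
       -0.00028235,  0.0212448 ]), 'effort': array([ 2.54033494e-04, -4.91289926e+01, -4.03766893e-01, -3.12532067e+01,
       -6.41038315e-02,  4.36805247e-02,  1.26536056e-04]), 'tool_pos': array([ 0.1855415 , -0.62243379,  0.24048892]), 'tool_rot': array([-177.14778404,   89.8939998 ,  109.45738303]), 'force': array([ 0.19406751, -0.44816019, -0.02842884]), 'wrist_torque': array([-0.07343879,  0.0324391 , -0.04132362]), 'grip_width': 0.08727326481216263}
top {'fx': 476.0287632110909, 'fy': 476.0287632110909, 'cx': 260.68253654736003, 'cy': 188.5315314010585, 'k1': -0.14371007600191588, 'xyz': array([0.38718013, 0.13966436, 1.55660761]), 'attitude': array([-174.00073122,   -0.81832462,  -90.14426513])}
top blue_bottle_cap_top 0.95 [332. 175.] 372 med [ 0.562 -0.083  0.179] lo [ 0.535 -0.11   0.163] hi [ 0.593 -0.058  0.193]
top blue_bottle_cap_top 0.55 [185. 210.
[... 2640 characters left out ...]
003] lo [ 0.344 -0.416 -0.002] hi [ 0.548 -0.258  0.009]
side bath 0.57 [233. 272.] 2472 med [0.408 0.407 0.068] lo [0.361 0.301 0.016] hi [0.583 0.438 0.107]
side meter 0.66 [330. 199.] 1073 med [ 0.361 -0.04   0.036] lo [ 0.32  -0.136  0.007] hi [0.409 0.02  0.045]
side spray_can 0.73 [264. 130.] 436 med [ 0.699 -0.19   0.113] lo [ 0.68  -0.212  0.042] hi [ 0.727 -0.18   0.169]
side spool 0.8 [196. 216.] 226 med [0.7   0.231 0.018] lo [0.689 0.191 0.001] hi [0.73  0.242 0.059]
side stand 0.57 [272. 191.] 1048 med [0.557 0.024 0.012] lo [ 0.52  -0.125  0.003] hi [0.679 0.088 0.017]
side stand 0.53 [280. 156.] 904 med [ 0.566 -0.07   0.118] lo [ 0.541 -0.199  0.006] hi [ 0.629 -0.052  0.188]
```

View pics/a.png

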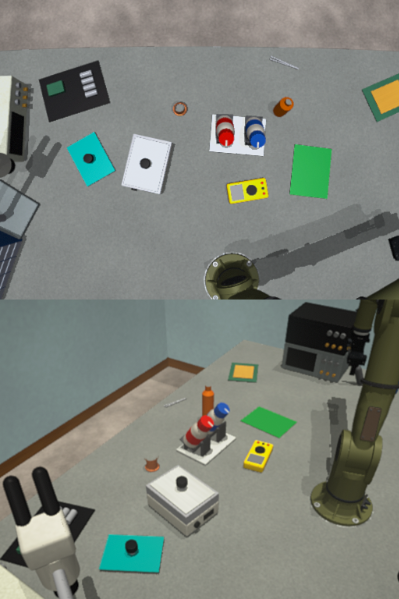

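```bash
cat > fit.py <<'E'
from h import *
def rect(P): # minAreaRect in mm
    (c,s,a)=cv2.minAreaRect((P[:,:2]*1000).astype(np.float32)); 
    if s[0]<s[1]: s=s[::-1]; a+=90
    return np.round(c,1),np.round(s,1),round((a+90)%180-90,1)
if __name__=='__main__':
  for n in ['top','side']:
    z=np.load('/tmp/'+n+'.npz'); im,W=z['im'],z['W']; x,y,h=np.moveaxis(W,-1,0)
    box=lambda a,b,c,d,e,f:(x>a)&(x<b)&(y>c)&(y<d)&(h>e)&(h<f)
    for nm,m in [('lid',box(.33,.62,.24,.45,.1085,.12)),('bathlid',box(.33,.62,.22,.46,.095,.12)),('knob',box(.4,.55,.28,.4,.144,.165)),('mat',(im[...,1]>im[...,0]*1.3)&(im[...,1]>im[...,2]*1.15)&box(.3,.6,-.45,-.23,-.02,.03)),('blue',(im[...,2]>im[...,0]*1.4)&box(.5,.63,-.13,-.03,.13,.21)),('red',(im[...,0]>im[...,2]*1.5)&box(.5,.64,-.02,.08,.13,.21))]:
        m=m.astype(np.uint8)
        k,l,s,c=cv2.connectedComponentsWithStats(m); i=1+np.argmax(s[1:,4]); P=W[l==i]
        print(n,nm,len(P),*rect(P),'mean',P.mean(0).round(4),'z',np.percentile(P[:,2],[5,50,95]).round(4))
E
python3 fit.py
```

```text
top lid 2307 [475.3 341.5] [207.6 150.8] -12.0 mean [0.4729 0.3427 0.1125] z [0.1089 0.1123 0.1168]
top bathlid 3270 [475.4 342.9] [209.7 155.1] -12.6 mean [0.4743 0.3414 0.1105] z [0.1032 0.1109 0.1165]
top knob 131 [473.9 343.4] [36.2 36.1] -86.8 mean [0.4738 0.342  0.1532] z [0.1481 0.1531 0.1587]
top mat 3160 [ 447.4 -339.9] [218.  170.1] -7.9 mean [ 0.4465 -0.3381  0.004 ] z [-0.0019  0.0041  0.01  ]
top blue 353 [565.5 -85.2] [62.5 58.6] 1.0 mean [ 0.5636 -0.0833  0.1794] z [0.1656 0.1795 0.1921]
top red 357 [573.   34.6] [65.5 56.8] -3.8 mean [0.5712 0.035  0.1795] z [0.1654 0.1802 0.1926]
side lid 2273 [476.  339.6] [196.5 147.1] -12.6 mean [0.4694 0.3476 0.1119] z [0.1091 0.1118 0.1151]
side bathlid 3164 [476.7 340.9] [214.9 160.2] -12.5 mean [0.4663 0.3536 0.1098] z [0.1017 0.1109 0.1147]
side knob 151 [473.4 342.8] [39.1 37.1] -56.2 mean [0.4725 0.345  0.1526] z [0.1463 0.153  0.1567]
side mat 1512 [ 449.9 -344.2] [226.9 181. ] -6.2 mean [ 0.4449 -0.3376  0.0029] z [-0.0019  0.0027  0.0077]
side blue 268 [559.6 -82.3] [64.  54.2] 58.2 mean [ 0.561  -0.0747  0.1718] z [0.1465 0.1738 0.1894]
side red 334 [567.3  37.9] [65.5 54.1] 47.4 mean [0.5678 0.0428 0.1725] z [0.1461 0.1742 0.1912]
```

The top view shows the bath with its aluminium lid at about px (147,163), the teal decoy lid at (90,158) and the green mat at (310,172). The red cap is at (225,137) and the blue cap at (255,140), with both white bars pointing towards the robot. I'll do the blue cap first because it's nearer the tool.

```bash
cat >> h.py <<'E'
def pose():
    o=monitor.get_obs(); return np.array(o['tool_pos']),rot(o['tool_rot']),o
def jaw(M): return np.degrees(np.arctan2(M[1,2],M[0,2]))
def plan(target,jawdeg=None):
    p,M,o=pose(); d=M.T@(np.array(target)-p)
    # turn about tool x (down): + turns clockwise from above
    t=0 if jawdeg is None else -(jawdeg-jaw(M)); 
    t=(t+180)%360-180
    print('t',round(o['time_s'],2),'pos',p.round(4),'jaw',jaw(M).round(1),'-> delta',d.round(4),'turn',round(t,1),'alt',round((t+90)%180-90,1))
E
python3 - <<'E'
from h import *
p,M,o=pose(); print(M.round(3),jaw(M))
cm=camera_model('wrist'); C=rot(cm['attitude'])
print('cam in tool',(M.T@(np.array(cm['xyz'])-p)).round(3)); print((M.T@C).round(3), cm['fx'])
for col in ['blue','red']:
  S=[]
  for n in ['top','side']:
    z=np.load('/tmp/'+n+'.npz'); im,W=z['im'].astype(int),z['W']; x,y,h=np.moveaxis(W,-1,0)
    a,b=(2,0) if col=='blue' else (0,2); c=-.083 if col=='blue' else .035
    m=(im[...,a]>im[...,b]*1.4)&(x>.5)&(x<.64)&(abs(y-c)<.045)&(h>.13)&(h<.21); S.append(W[m])
  P=np.vstack(S); rng=np.random.default_rng(0); best=(0,)
  for _ in range(3000):
    q=P[rng.choice(len(P),3,False)]; nn=np.cross(q[1]-q[0],q[2]-q[0]); nn/=np.linalg.norm(nn)+1e-12
    if nn[2]<0: nn=-nn
    if abs(np.degrees(np.arccos(nn[2]))-32)>5: continue
    k=abs((P-q[0])@nn)<.004
    if k.sum()>best[0]: best=(k.sum(),k)
  I=P[best[1]]; u,s,vt=np.linalg.svd(I-I.mean(0)); nn=vt[2]*np.sign(vt[2][2])
  print(col,len(P),len(I),I.mean(0).round(4),nn.round(3),'tilt',np.degrees(np.arccos(nn[2])).round(1),'az',np.degrees(np.arctan2(nn[1],nn[0])).round(1))
plan([.50,-.083,.33],90); plan([.50,-.083,.33],-90)
E
```

```text
[[-0.     0.958  0.286]
 [-0.     0.286 -0.958]
 [-1.    -0.     0.   ]] -73.38983654722603
cam in tool [-0.143  0.066 -0.001]
[[-0.    -0.243  0.97 ]
 [ 0.001 -0.97  -0.243]
 [ 1.     0.001  0.   ]] 323.8913295912781
blue 624 368 [ 0.5576 -0.0833  0.18  ] [-0.539 -0.014  0.842] tilt 32.6 az -178.5
red 711 416 [0.5647 0.0344 0.1808] [-0.525 -0.005  0.851] tilt 31.7 az -179.4
t 1.1 pos [ 0.1857 -0.6229  0.2416] jaw -73.4 -> delta [-0.0885  0.4555 -0.4275] turn -163.4 alt 16.6
t 1.1 pos [ 0.1857 -0.6229  0.2416] jaw -73.4 -> delta [-0.0885  0.4555 -0.4275] turn 16.6 alt 16.6
```

Call:
step_arm([
  [1, -0.08, 0.05, -0.04, 3],
  [1, -0.08, 0.1, -0.08, 6],
  [1, -0.08, 0.15, -0.12, 9],
  [1, -0.08, 0.2, -0.16, 12],
  [1, -0.08, 0.25, -0.2, 15],
  [1, -0.08, 0.3, -0.24, 16.6],
  [1, -0.08, 0.35, -0.28, 16.6],
  [1, -0.08, 0.4, -0.32, 16.6],
  [1, -0.08, 0.44, -0.355, 16.6],
  [1, -0.08, 0.48, -0.387, 16.6],
  [1, -0.08, 0.511, -0.411, 16.6],
  [1, -0.08, 0.511, -0.411, 16.6],
])

```text
time_s: 2.6
tool_pos: [0.5596, -0.0767, 0.3215]
tool_rot: [164.5, 89.8, 75.1]
force: [-0.2, 0.3, 0.1]
grip_width: 0.0872
```

```bash
cat > cap.py <<'E'
from h import *
import sys
p,M,o=pose(); print('pos',p.round(4),'jaw',jaw(M).round(1),o['force'].round(1))
im,d,W=shot('wrist',sys.argv[1]); im=im.astype(int); x,y,h=np.moveaxis(W,-1,0)
for nm,a,b,c in [('blue',2,0,-.083),('red',0,2,.035)]:
    m=(im[...,a]>im[...,b]*1.3)&(abs(x-.57)<.07)&(abs(y-c)<.05)&(h>.12)&(h<.22); P=W[m]
    rng=np.random.default_rng(0); best=(0,)
    if len(P)<100: continue
    for _ in range(2000):
        q=P[rng.choice(len(P),3,False)]; nn=np.cross(q[1]-q[0],q[2]-q[0]); nn/=np.linalg.norm(nn)+1e-12
        nn*=np.sign(nn[2])
        if abs(np.degrees(np.arccos(nn[2]))-32)>6: continue
        k=abs((P-q[0])@nn)<.003
        if k.sum()>best[0]: best=(k.sum(),k)
    I=P[best[1]]; vt=np.linalg.svd(I-I.mean(0),full_matrices=False)[2]; nn=vt[2]*np.sign(vt[2][2])
    # outline in the plane -> enclosing circle of all pixels near the plane (incl. white bar)
    pc=I.mean(0); e1=np.cross([0,0,1],nn); e1/=np.linalg.norm(e1); e2=np.cross(nn,e1)
    near=(abs((W-pc)@nn)<.004)&(np.linalg.norm(W-pc,axis=-1)<.036); Q=W[near]-pc
    c2,r=cv2.minEnclosingCircle(np.c_[Q@e1,Q@e2].astype(np.float32)*1000)
    cen=pc+(c2[0]*e1+c2[1]*e2)/1000
    wh=near&(im.min(-1)>150)&(im.max(-1)-im.min(-1)<50); B=W[wh]-cen
    ang=np.degrees(np.arctan2((B@e2).mean(),(B@e1).mean())) if wh.sum() else None
    print(nm,len(P),'centre',cen.round(4),'mean',pc.round(4),'r',round(r,1),'n',nn.round(3),'tilt',np.degrees(np.arccos(nn[2])).round(1),'az',np.degrees(np.arctan2(nn[1],nn[0])).round(1),'bar deg',ang,wh.sum())
E
python3 cap.py w1
```

```text
pos [ 0.5596 -0.0767  0.3215] jaw -89.4 [-0.2  0.3  0.1]
blue 3832 centre [ 0.5579 -0.085   0.1798] mean [ 0.5618 -0.0856  0.1821] r 29.6 n [-0.506  0.026  0.862] tilt 30.4 az 177.1 bar deg -84.54622946018597 79
red 4174 centre [0.5647 0.0334 0.1795] mean [0.5683 0.0321 0.1817] r 29.5 n [-0.507  0.     0.862] tilt 30.4 az 180.0 bar deg -90.1734154322645 92
```

View pics/w1.png

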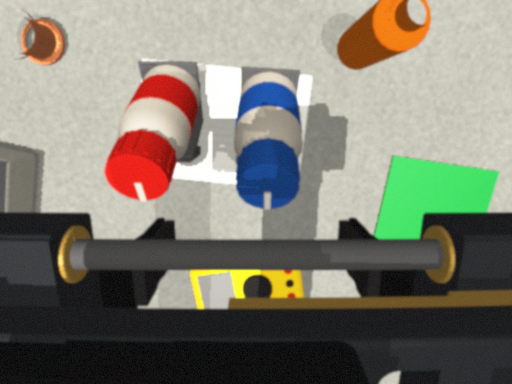

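The wrist view shows the blue cap at px (267,175) with its bar straight down at (267,200), so it's about shut. The red cap is at (140,170). I'll pre-turn the tool and descend on the blue cap.

```bash
python3 -c "
from h import *
plan([.5655,-.0848,.21],-118); plan([.5655,-.0848,.168],-118); print(pose()[2]['qpos'].round(1))"
```

```text
t 2.65 pos [ 0.5586 -0.0804  0.3214] jaw -89.7 -> delta [0.1114 0.0069 0.0045] turn 28.3 alt 28.3
t 2.65 pos [ 0.5586 -0.0804  0.3214] jaw -89.7 -> delta [0.1534 0.0069 0.0046] turn 28.3 alt 28.3
[ 35.4   8.6 -33.4  87.3   4.7  85.5 -87.8]
```

Call:
step_arm([
  [1, 0.03, 0.008, 0.002, 10],
  [1, 0.07, 0.008, 0.002, 20],
  [1, 0.1, 0.008, 0.002, 28],
  [1, 0.1, 0.008, 0.002, 28],
  [1, 0.1, 0.008, 0.002, 28],
  [1, 0.1, 0.008, 0.002, 28],
])

```text
time_s: 3.4
tool_pos: [0.5669, -0.0855, 0.2234]
tool_rot: [100.6, 89.8, -17.3]
force: [-1.2, -0.0, -0.3]
grip_width: 0.0872
```

```bash
python3 -c "
from h import *
plan([.5655,-.0848,.168],-118); print(pose()[2]['qpos'].round(1))"
```

```text
t 3.4 pos [ 0.5669 -0.0855  0.2234] jaw -118.0 -> delta [ 0.0554 -0.0017  0.    ] turn 0.0 alt 0.0
[  33.    11.7  -30.8   95.1    6.2   74.8 -116.9]
```

Call:
step_arm([
  [1, 0.02, -0.001, 0, 0],
  [1, 0.04, -0.001, 0, 0],
  [1, 0.055, -0.001, 0, 0],
  [1, 0.055, -0.001, 0, 0],
  [-0.1, 0.055, -0.001, 0, 0],
  [-1, 0.055, -0.001, 0, 0],
  [-1, 0.055, -0.001, 0, 0],
  [-1, 0.055, -0.001, 0, 0],
], newtons=15)

```text
time_s: 4.4
tool_pos: [0.5651, -0.0853, 0.1671]
tool_rot: [33.3, 89.9, -84.7]
force: [-2.1, -1.8, 3.1]
grip_width: 0.063
```

Call:
step_arm([
  [-1, 0, 0, 0, -8],
  [-1, 0, 0, 0, -16],
  [-1, 0, 0, 0, -25],
  [-1, 0, 0, 0, -34],
  [-1, 0, 0, 0, -43],
  [-1, 0, 0, 0, -52],
  [-1, 0, 0, 0, -58],
  [-1, 0, 0, 0, -58],
])

```text
time_s: 5.4
tool_pos: [0.5652, -0.0878, 0.1666]
tool_rot: [-18.2, 89.8, -78.4]
force: [-0.6, -5.7, -1.2]
grip_width: 0.0635
```

```bash
python3 cap.py w2; python3 -c "
from h import *
o=pose()[2];print(o['qpos'].round(1),o['force'],o['wrist_torque'],o['grip_width'])"
```

```text
pos [ 0.5652 -0.0878  0.1666] jaw -60.2 [-0.6 -5.7 -1.2]
blue 10266 centre [ 0.564  -0.0845  0.1825] mean [ 0.5631 -0.0848  0.182 ] r 35.8 n [-0.485  0.055  0.873] tilt 29.2 az 173.5 bar deg None 0
red 14296 centre [0.5659 0.0272 0.1802] mean [0.571  0.019  0.1826] r 29.2 n [-0.483 -0.046  0.874] tilt 29.0 az -174.6 bar deg -112.49443058747448 237
[ 38.7  15.2 -37.8  99.   10.2  69.1 -61.9] [-0.09634022 -5.54917159 -0.60291584] [-1.9990962  -0.43196307 -0.27055443] 0.06366368825546716
```

View pics/w2.png

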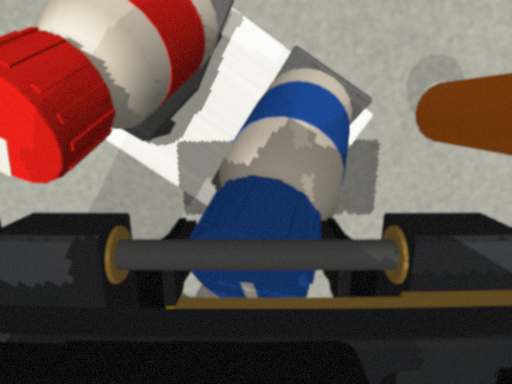

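The blue cap is held, and its bar at px (248,290) has moved counter-clockwise from the lower left. Next: release, turn back, regrip and repeat.

Call:
step_arm([
  [1, 0, 0, 0, 0],
  [1, 0, 0, 0, 0],
  [1, 0, 0, 0, 10],
  [1, 0, 0, 0, 20],
  [1, 0, 0, 0, 30],
  [1, 0, 0, 0, 40],
  [1, 0, 0, 0, 50],
  [1, 0, 0, 0, 60],
  [1, 0, 0, 0, 60],
  [-1, 0, 0, 0, 60],
  [-1, 0, 0, 0, 60],
  [-1, 0, 0, 0, 60],
])

```text
time_s: 6.95
tool_pos: [0.565, -0.0846, 0.1665]
tool_rot: [-36.4, 90.0, -156.3]
force: [-1.9, -3.0, 1.4]
grip_width: 0.0649
```

Call:
step_arm([
  [-1, 0, 0, 0, 0],
  [-1, 0, 0, 0, -8],
  [-1, 0, 0, 0, -16],
  [-1, 0, 0, 0, -25],
  [-1, 0, 0, 0, -34],
  [-1, 0, 0, 0, -43],
  [-1, 0, 0, 0, -52],
  [-1, 0, 0, 0, -60],
  [-1, 0, 0, 0, -60],
  [1, 0, 0, 0, -60],
  [1, 0, 0, 0, -60],
  [1, 0, 0, 0, -60],
])

```text
time_s: 8.45
tool_pos: [0.5652, -0.0834, 0.1666]
tool_rot: [140.0, 89.9, 80.0]
force: [-1.0, 0.4, -0.5]
grip_width: 0.0833
```

```bash
cat > bar.py <<'E'
from h import *
# bar angle seen by side/top/wrist with known cap geometry (0 = shut)
a=np.array([-.53,.015,.848]); a/=np.linalg.norm(a)
e1=np.cross([0,0,1],a); e1/=np.linalg.norm(e1); e2=np.cross(a,e1)
for n in ['side','top','wrist']:
    im,d,W=shot(n); im=im.astype(int)
    for nm,c in [('blue',[.558,-.0845,.180]),('red',[.5647,.0335,.180])]:
        D=W-np.array(c); m=(d>0)&(abs(D@a)<.008)&(np.linalg.norm(D,axis=-1)<.036)
        w=m&(im.min(-1)>110)&(im.max(-1)-im.min(-1)<60); B=D[w]
        if w.sum(): print(n,nm,w.sum(),'/',m.sum(),'deg',(np.degrees(np.arctan2(np.median(B@e2),np.median(B@e1)))+90).round(0))
    if n=='side': cv2.imwrite('pics/s%d.png'%int(monitor.get_obs()['time_s']*10),cv2.resize(im[100:200,230:330].astype(np.uint8),None,fx=4,fy=4)[:,:,::-1])
E
python3 bar.py; ls pics
```

```text
side red 5 / 228 deg -1.0
top red 12 / 295 deg -4.0
wrist blue 132 / 4078 deg 81.0
wrist red 402 / 7580 deg 2.0
a.png
s85.png
w1.png
w2.png
```

That's 81° after two strokes. Two more should reach the stop.

Call:
step_arm([
  [1, 0, 0, 0, 10],
  [1, 0, 0, 0, 20],
  [1, 0, 0, 0, 30],
  [1, 0, 0, 0, 40],
  [1, 0, 0, 0, 50],
  [1, 0, 0, 0, 60],
  [1, 0, 0, 0, 60],
  [-1, 0, 0, 0, 60],
  [-1, 0, 0, 0, 60],
  [-1, 0, 0, 0, 60],
])

```text
time_s: 9.85
tool_pos: [0.565, -0.0847, 0.1665]
tool_rot: [-3.8, 90.0, -123.8]
force: [-0.9, -2.1, 1.7]
grip_width: 0.0648
```

Call:
step_arm([
  [-1, 0, 0, 0, 0],
  [-1, 0, 0, 0, -8],
  [-1, 0, 0, 0, -16],
  [-1, 0, 0, 0, -25],
  [-1, 0, 0, 0, -34],
  [-1, 0, 0, 0, -43],
  [-1, 0, 0, 0, -52],
  [-1, 0, 0, 0, -60],
  [-1, 0, 0, 0, -60],
  [1, 0, 0, 0, -60],
  [1, 0, 0, 0, -60],
  [1, 0, 0, 0, -60],
])

```text
time_s: 11.35
tool_pos: [0.5652, -0.0833, 0.1666]
tool_rot: [143.3, 89.9, 83.4]
force: [-0.6, 0.4, 0.2]
grip_width: 0.0833
```

Call:
step_arm([
  [1, 0, 0, 0, 10],
  [1, 0, 0, 0, 20],
  [1, 0, 0, 0, 30],
  [1, 0, 0, 0, 40],
  [1, 0, 0, 0, 50],
  [1, 0, 0, 0, 60],
  [1, 0, 0, 0, 60],
  [-1, 0, 0, 0, 60],
  [-1, 0, 0, 0, 60],
  [-1, 0, 0, 0, 60],
])

```text
time_s: 12.6
tool_pos: [0.565, -0.0846, 0.1665]
tool_rot: [-33.2, 90.0, -153.2]
force: [-1.7, -3.3, 1.1]
grip_width: 0.0644
```

Call:
step_arm([
  [-1, 0, 0, 0, 0],
  [-1, 0, 0, 0, -8],
  [-1, 0, 0, 0, -16],
  [-1, 0, 0, 0, -25],
  [-1, 0, 0, 0, -34],
  [-1, 0, 0, 0, -43],
  [-1, 0, 0, 0, -52],
  [-1, 0, 0, 0, -60],
  [-1, 0, 0, 0, -60],
  [1, 0, 0, 0, -60],
  [1, 0, 0, 0, -60],
  [1, 0, 0, 0, -60],
])

```text
time_s: 14.1
tool_pos: [0.5653, -0.0837, 0.1667]
tool_rot: [107.3, 90.0, 47.4]
force: [-0.8, 0.3, 0.3]
grip_width: 0.0837
```

```bash
python3 bar.py; python3 -c "
from h import *
plan([.566,-.0838,.32],-90)"
```

```text
side red 5 / 223 deg 4.0
top red 13 / 295 deg -0.0
wrist blue 430 / 4080 deg 133.0
wrist red 401 / 7563 deg 2.0
t 14.25 pos [ 0.5652 -0.084   0.1666] jaw -59.9 -> delta [-0.1534  0.0008  0.0002] turn 30.1 alt 30.1
```

Call:
step_arm([
  [1, -0.03, 0, 0, 0],
  [1, -0.07, 0, 0, 0],
  [1, -0.11, 0, 0, 10],
  [1, -0.15, 0, 0, 20],
  [1, -0.17, 0, 0, 30],
  [1, -0.17, 0, 0, 30],
  [1, -0.17, 0, 0, 30],
])

```text
time_s: 15.12
tool_pos: [0.5646, -0.0844, 0.3353]
tool_rot: [-99.6, 89.9, 170.6]
force: [-0.1, 0.0, 0.1]
grip_width: 0.0868
```

```bash
python3 bar.py; python3 cap.py w3; python3 -c "
from h import *
im=cv2.imread('pics/w3.png'); cv2.imwrite('pics/w3c.png',cv2.resize(im[60:220,80:330],None,fx=2.5,fy=2.5))
plan([.566,.13,.33],-90);plan([.474,.3425,.26],-60)
print(pose()[2]['qpos'])"
```

```text
side blue 6 / 186 deg 116.0
side red 5 / 224 deg -0.0
top red 14 / 299 deg -3.0
wrist blue 159 / 2338 deg 132.0
wrist red 94 / 2379 deg 2.0
pos [ 0.5645 -0.0845  0.3351] jaw -89.9 [ 0.  -0.1  0.5]
blue 3466 centre [ 0.5585 -0.0854  0.1801] mean [ 0.5604 -0.0849  0.1811] r 29.9 n [-0.502  0.023  0.864] tilt 30.2 az 177.4 bar deg 48.48116656012196 8
red 3798 centre [0.5646 0.0336 0.1795] mean [0.5683 0.032  0.1817] r 29.5 n [-0.506  0.001  0.862] tilt 30.4 az 179.8 bar deg -89.67708703302169 86
t 15.32 pos [ 0.5646 -0.0846  0.3353] jaw -89.9 -> delta [ 0.0054  0.0016 -0.2146] turn 0.1 alt 0.1
t 15.32 pos [ 0.5646 -0.0846  0.3353] jaw -89.9 -> delta [ 0.0757 -0.09   -0.4272] turn -29.9 alt -29.9
[ 36.7163537    9.62605305 -35.20109667  84.87972799   5.51781286
  87.35620589 -88.30475138]
```

View pics/w3c.png

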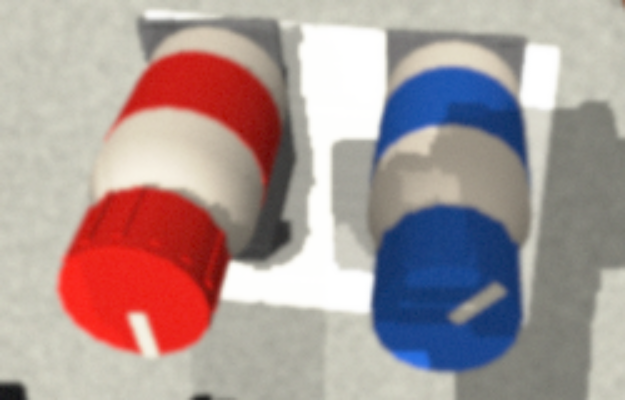

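The blue bar at crop px (478,303) points up-right, and the scripts put it at 132–138°, so the cap is at its stop. The red bar still points down. Now the lid.

Call:
step_arm([
  [1, 0.0, -0.008, -0.04, 0],
  [1, 0.0, -0.018, -0.09, -4],
  [1, 0.0, -0.03, -0.14, -8],
  [1, 0.0, -0.04, -0.19, -12],
  [1, 0.0, -0.051, -0.24, -16],
  [1, 0.01, -0.061, -0.29, -20],
  [1, 0.02, -0.072, -0.34, -24],
  [1, 0.03, -0.082, -0.385, -28],
  [1, 0.035, -0.0905, -0.427, -30],
  [1, 0.035, -0.0905, -0.427, -30],
  [1, 0.035, -0.0905, -0.427, -30],
])

```text
time_s: 16.7
tool_pos: [0.4748, 0.3417, 0.301]
tool_rot: [-57.7, 89.9, -117.7]
force: [-0.0, 0.1, -0.5]
grip_width: 0.0869
```

```bash
cat > lid.py <<'E'
from h import *
from fit import rect
import sys
im,d,W=shot('wrist',sys.argv[1]); x,y,h=np.moveaxis(W,-1,0)
m=(abs(x-.474)<.05)&(abs(y-.3425)<.05)&(h>.147)&(h<.165); P=W[m]
c,r=cv2.minEnclosingCircle((P[:,:2]*1000).astype(np.float32))
print('knob',len(P),c,r,P.mean(0).round(4),'z',np.median(P[:,2]).round(4))
m=(abs(x-.474)<.12)&(abs(y-.3425)<.12)&(h>.1085)&(h<.118); print('lid',m.sum(),*rect(W[m]),np.median(h[m]).round(4))
print(pose()[2]['qpos'].round(1)); plan([.474,.343,.141])
E
python3 lid.py w4
```

```text
knob 1398 (476.9352722167969, 342.0723571777344) 19.906763076782227 [0.4774 0.3427 0.1531] z 0.1532
lid 20297 [476.6 342.1] [190.2 137.5] -13.5 0.1113
[   6.6   15.8  -54.3   86.    12.9   84.9 -107.9]
t 16.75 pos [0.4753 0.3411 0.3012] jaw -60.1 -> delta [ 1.602e-01 -1.000e-04 -2.500e-03] turn 0 alt 0
```

View pics/w4.png

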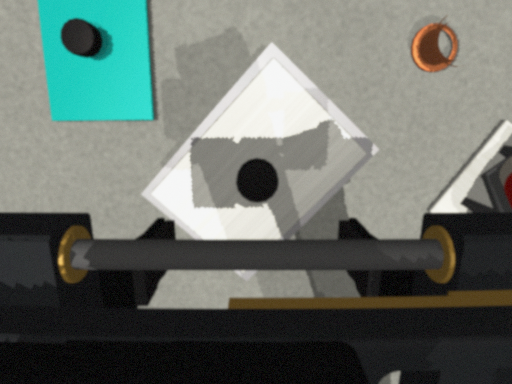

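The lid knob is at px (257,180), the teal decoy at upper left stays untouched, and the knob measures (0.477, 0.342) with its top at z = 0.153. I'll descend and grip.

Call:
step_arm([
  [1, 0.04, 0.0016, 0, 0],
  [1, 0.08, 0.0016, 0, 0],
  [1, 0.115, 0.0016, 0, 0],
  [1, 0.14, 0.0016, 0, 0],
  [1, 0.155, 0.0016, 0, 0],
  [1, 0.16, 0.0016, 0, 0],
  [1, 0.16, 0.0016, 0, 0],
  [-1, 0.16, 0.0016, 0, 0],
  [-1, 0.16, 0.0016, 0, 0],
  [-1, 0.16, 0.0016, 0, 0],
  [-1, 0.16, 0.0016, 0, 0],
  [-1, 0.16, 0.0016, 0, 0],
], newtons=30)

```text
time_s: 18.25
tool_pos: [0.4759, 0.3432, 0.1415]
tool_rot: [-34.7, 90.0, -94.7]
force: [-1.0, 0.0, -0.4]
grip_width: 0.0448
```

Call:
step_arm([
  [-1, -0.003, 0, 0, 0],
  [-1, -0.01, 0, 0, 0],
  [-1, -0.02, 0, 0, 0],
  [-1, -0.035, 0, 0, 0],
  [-1, -0.055, 0, 0, 0],
  [-1, -0.075, 0, 0, 0],
  [-1, -0.1, 0, 0, 0],
  [-1, -0.13, 0, 0, 0],
  [-1, -0.155, 0, 0, 0],
  [-1, -0.175, 0, 0, 0],
  [-1, -0.18, 0, 0, 0],
  [-1, -0.18, 0, 0, 0],
])

```text
time_s: 19.75
tool_pos: [0.4758, 0.3432, 0.3213]
tool_rot: [-70.3, 90.0, -130.3]
force: [-0.3, 0.2, -2.0]
grip_width: 0.0392
```

Run:
```python
from h import *
from fit import rect
im,d,W=shot('wrist','w5'); x,y,h=np.moveaxis(W,-1,0)
p,M,o=pose(); zt=p[2]-.03
m=(abs(x-p[0])<.13)&(abs(y-p[1])<.13)&(abs(h-zt)<.012)&(im.min(-1)>70); P=W[m]
A=np.c_[P[:,:2]-p[:2],np.ones(len(P))]; s=np.linalg.lstsq(A,P[:,2],rcond=None)[0]
print('lid',m.sum(),*rect(P),'slope deg',np.degrees(s[:2]).round(2),'z',s[2].round(4),o['force'],o['wrist_torque'],o['grip_width'])
plan([.53,.05,.33],-55); plan([.446,-.339,.3],-54)
```

```text
lid 39773 [497.7 338.8] [146.7 137.1] -13.5 slope deg [-0.12 -0.03] z 0.2901 [ 0.73277838  0.48397256 -3.24115356] [-0.01392782 -0.05222669 -0.01244338] 0.03901049843851596
t 19.8 pos [0.4757 0.3429 0.3207] jaw -60.0 -> delta [-0.0091 -0.0995  0.2808] turn -5.0 alt -5.0
t 19.8 pos [0.4757 0.3429 0.3207] jaw -60.0 -> delta [ 0.0213 -0.3667  0.5757] turn -6.0 alt -6.0
```

View pics/w5.png

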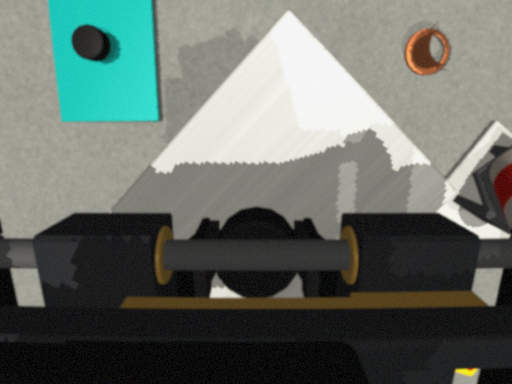

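Lid is held level (slope about 0.1°) on the knob. Carrying it across.

Call:
step_arm([
  [-1, 0, -0.004, 0.011, 0],
  [-1, 0, -0.012, 0.034, 0],
  [-1, 0, -0.024, 0.067, 0],
  [-1, 0, -0.038, 0.107, -1],
  [-1, 0, -0.053, 0.149, -2],
  [-1, 0, -0.069, 0.191, -3],
  [-1, 0, -0.087, 0.232, -4],
  [-1, 0, -0.107, 0.27, -5],
  [-1, 0, -0.131, 0.306, -6],
  [-1, 0, -0.158, 0.34, -6],
  [-1, 0, -0.186, 0.372, -6],
  [-1, 0, -0.214, 0.404, -6],
])

```text
time_s: 21.3
tool_pos: [0.4914, -0.1158, 0.3209]
tool_rot: [-115.5, 89.9, -169.6]
force: [-0.8, -0.2, -2.0]
grip_width: 0.0389
```

Call:
step_arm([
  [-1, 0, -0.013, 0.044, 0],
  [-1, 0, -0.026, 0.087, 0],
  [-1, 0, -0.038, 0.126, 0],
  [-1, 0, -0.047, 0.157, 0],
  [-1, 0, -0.054, 0.18, 0],
  [-1, 0, -0.056, 0.188, 0],
  [-1, 0, -0.056, 0.188, 0],
  [-1, 0, -0.056, 0.188, 0],
])

```text
time_s: 22.3
tool_pos: [0.5578, -0.2972, 0.3217]
tool_rot: [149.7, 90.0, 95.8]
force: [0.3, 1.2, -2.2]
grip_width: 0.0391
```

```bash
cat > mat.py <<'E'
from h import *
from fit import rect
p,M,o=pose(); zt=p[2]-.03
for n in ['top','side']:
    im,d,W=shot(n,n+'_%d'%(o['time_s']*10)); x,y,h=np.moveaxis(W,-1,0); i=im.astype(int)
    g=(i[...,1]>i[...,0]*1.3)&(i[...,1]>i[...,2]*1.15)&(x>.3)&(x<.6)&(y<-.2)&(y>-.47)&(h<.03)&(h>-.03)
    m=(abs(x-p[0])<.14)&(abs(y-p[1])<.14)&(abs(h-zt)<.015)&(i.max(-1)-i.min(-1)<40); 
    for nm,k in [('mat',g),('lid',m)]:
        k=cv2.morphologyEx(k.astype(np.uint8),cv2.MORPH_OPEN,np.ones((3,3))); P=W[k>0]
        if len(P)>50: print(n,nm,len(P),*rect(P),np.median(P[:,2]).round(4))
print(o['grip_width']); plan([.446,-.339,.0505])
E
python3 mat.py; python3 -c "
import cv2,numpy as np,glob
f=sorted(glob.glob('pics/top_*.png'))[-1]; g=sorted(glob.glob('pics/side_*.png'))[-1]
a=cv2.imread(f)[120:320,280:500];b=cv2.imread(g)[60:260,250:470]
cv2.imwrite('pics/m1.png',cv2.resize(np.hstack([a,b]),None,fx=1.8,fy=1.8))"
```

```text
top mat 2330 [ 447.3 -339.7] [216.4 170.3] -7.1 0.0042
top lid 1776 [ 555.6 -296.7] [191.9 140.1] -7.5 0.2904
side mat 1515 [ 449.5 -344.2] [223.3 184.4] -6.8 0.0029
side lid 987 [ 554.7 -293.9] [193.9 144.5] -5.7 0.2892
0.03914555131194518
t 22.4 pos [ 0.5579 -0.2974  0.322 ] jaw -53.9 -> delta [ 0.2714 -0.1149 -0.0324] turn 0 alt 0
```

View pics/m1.png

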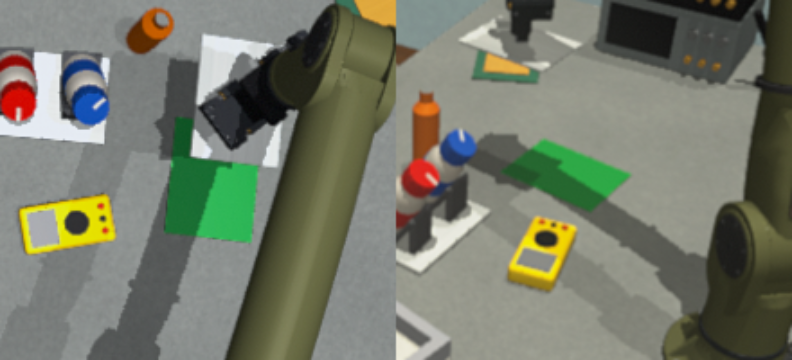

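Lid is still level, yaw matched to the mat, but it's about 110 mm short in x because I misjudged the second leg. Finishing the traverse, then a slow descent.

Call:
step_arm([
  [-1, 0, -0.015, -0.004, 0],
  [-1, 0, -0.04, -0.011, 0],
  [-1, 0.01, -0.07, -0.019, 0],
  [-1, 0.03, -0.095, -0.026, 0],
  [-1, 0.055, -0.11, -0.03, 0],
  [-1, 0.085, -0.114, -0.0315, 0],
  [-1, 0.115, -0.114, -0.0315, 0],
  [-1, 0.145, -0.114, -0.0315, 0],
  [-1, 0.17, -0.114, -0.0315, 0],
  [-1, 0.19, -0.114, -0.0315, 0],
  [-1, 0.2, -0.114, -0.0315, 0],
  [-1, 0.2, -0.114, -0.0315, 0],
])

```text
time_s: 23.9
tool_pos: [0.4463, -0.3402, 0.1214]
tool_rot: [-140.4, 89.9, 165.6]
force: [0.5, 0.0, -2.0]
grip_width: 0.0391
```

```bash
python3 mat.py
```

```text
top mat 843 [ 447.5 -336.7] [216.5 165.8] -6.9 0.0044
top lid 1351 [ 444.5 -338.6] [189.3 139. ] -7.7 0.09
side mat 1249 [ 449.8 -343. ] [225.7 184.3] -6.6 0.0032
side lid 1016 [ 444.5 -337.9] [194.6 146.4] -7.8 0.0889
0.03913551086161845
t 24.0 pos [ 0.4474 -0.3407  0.1225] jaw -54.0 -> delta [ 0.072  -0.0002 -0.0023] turn 0 alt 0
```

Centred within about 3 mm. Lowering gently by about 70 mm.

Call:
step_arm([
  [-1, 0.012, 0, -0.001, 0],
  [-1, 0.025, 0, -0.001, 0],
  [-1, 0.038, 0, -0.001, 0],
  [-1, 0.05, 0, -0.001, 0],
  [-1, 0.059, 0, -0.001, 0],
  [-1, 0.065, 0, -0.001, 0],
  [-1, 0.068, 0, -0.001, 0],
  [-1, 0.07, 0, -0.001, 0],
  [-1, 0.071, 0, -0.001, 0],
  [-1, 0.071, 0, -0.001, 0],
  [-1, 0.071, 0, -0.001, 0],
])

```text
time_s: 25.38
tool_pos: [0.4468, -0.3395, 0.0515]
tool_rot: [-13.1, 90.0, -67.1]
force: [-1.8, 0.9, 6.4]
grip_width: 0.0391
```

The force went from −2 N to +6 N, so the lid has touched down. Releasing and rising.

Call:
step_arm([
  [-0.2, 0, 0, 0, 0],
  [0.3, 0, 0, 0, 0],
  [1, 0, 0, 0, 0],
  [1, 0, 0, 0, 0],
  [1, 0, 0, 0, 0],
  [1, -0.01, 0, 0, 0],
  [1, -0.03, 0, 0, 0],
  [1, -0.06, 0, 0, 0],
  [1, -0.1, 0, 0, 0],
  [1, -0.15, 0, 0, 0],
  [1, -0.2, 0, 0, 0],
  [1, -0.2, 0, 0, 0],
])

```text
time_s: 26.88
tool_pos: [0.4491, -0.3406, 0.2572]
tool_rot: [12.2, 89.4, -41.8]
force: [-0.4, 0.5, -0.2]
grip_width: 0.0873
```

```bash
sed -i 's/^p,M,o=pose(); zt.*/p,M,o=pose(); p=np.array([.447,-.339,.05]); zt=.02/' mat.py; python3 mat.py; python3 bar.py
python3 - <<'E'
from h import *
from fit import rect
im,d,W=shot('wrist','w6'); x,y,h=np.moveaxis(W,-1,0); i=im.astype(int)
m=(abs(x-.447)<.14)&(abs(y+.339)<.14)&(abs(h-.02)<.006)&(i.max(-1)-i.min(-1)<40); P=W[m]
s=np.linalg.lstsq(np.c_[P[:,:2],np.ones(len(P))],P[:,2],rcond=None)[0]
print('wrist lid',*rect(P),'tilt rad',s[:2].round(4))
im,d,W=shot('side')
for n in ['top','side']:
    im,d,W=shot(n,n+'_end')
    for t in ['meter','spray_can','spool']:
        r=regions_of(n,t)[:1]
        for q in r:
            P=W[q['pixels']&(d>0)]; print(n,t,round(q['p'],2),np.median(P,0).round(3))
a=cv2.imread('pics/top_end.png');cv2.imwrite('pics/end.png',np.hstack([a[100:300,200:500],cv2.resize(cv2.imread('pics/w6.png'),(300,200))]))
E
```

```text
top mat 679 [ 447.6 -339.3] [216.8 168.1] -7.2 0.004
top lid 1858 [ 444.9 -336.8] [190.8 137.5] -8.0 0.0201
side mat 363 [ 422.  -285.5] [256.5 139.5] 27.3 0.004
side lid 1015 [ 447.8 -339.6] [201.6 144. ] -8.3 0.0184
0.08734953311724455
t 26.98 pos [ 0.4468 -0.3394  0.2521] jaw -54.0 -> delta [ 0.2016 -0.0004 -0.0013] turn 0 alt 0
side blue 19 / 190 deg 126.0
side red 4 / 230 deg 7.0
top blue 20 / 303 deg 128.0
top red 13 / 293 deg -0.0
wrist lid [ 446.7 -339.2] [189.9 137.4] -7.5 tilt rad [-0.0021 -0.0012]
top meter 0.73 [ 0.368 -0.06   0.037]
top spray_can 0.9 [ 0.697 -0.195  0.136]
top spool 0.56 [0.698 0.215 0.009]
side meter 0.7 [ 0.361 -0.04   0.037]
side spray_can 0.73 [ 0.7   -0.19   0.114]
side spool 0.52 [0.701 0.233 0.02 ]
```

View pics/end.png

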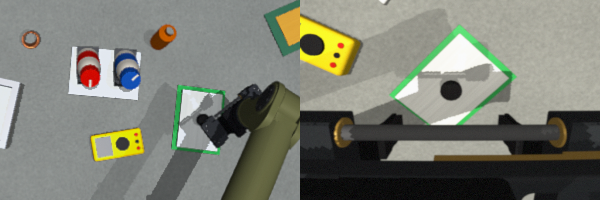

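The lid is centred and level on the mat, and the bystanders haven't moved. The far cameras read the blue cap at only 126–128°, near the 126° limit, so I'll check the bar's direction in the close image.

Run:
```python
from h import *
cm=camera_model('wrist'); p,M,_=pose(); C=rot(cm['attitude']); Rtc=M.T@C; t=M.T@(np.array(cm['xyz'])-p)
K=np.array([[cm['fx'],0,cm['cx']],[0,cm['fy'],cm['cy']],[0,0,1]])
j=np.radians(-89.9); z=np.array([np.cos(j),np.sin(j),0]); x=np.array([0,0,-1.]); M3=np.c_[x,np.cross(z,x),z]
o=np.array([.5645,-.0845,.3351])+M3@t; C3=M3@Rtc
im=cv2.imread('pics/w3.png').astype(int)
for az in (177,180):
  a=np.array([np.sin(np.radians(32))*np.cos(np.radians(az)),np.sin(np.radians(32))*np.sin(np.radians(az)),np.cos(np.radians(32))])
  e1=np.cross([0,0,1],a); e1/=np.linalg.norm(e1); e2=np.cross(a,e1)
  for nm,c,(u0,u1,v0,v1),ch in [('blue',[.558,-.0848,.18],(254,288,168,194),0),('red',[.5647,.0335,.18],(128,150,180,210),2)]:
    sub=im[v0:v1,u0:u1]; m=(sub.min(-1)>85)&(sub.max(-1)-sub.min(-1)<60)
    k,l,s,_=cv2.connectedComponentsWithStats(m.astype(np.uint8)); m=l==1+np.argmax(s[1:,4])
    v,u=np.nonzero(m); uv=np.c_[u+u0,v+v0].astype(float)
    q=cv2.undistortPoints(uv[:,None],K,np.array([cm['k1'],0,0,0.]))[:,0]; r=np.c_[q,np.ones(len(q))]@C3.T
    X=o+r*(((np.array(c)-o)@a)/(r@a))[:,None]-c; B=np.c_[X@e1,X@e2]
    d=np.linalg.svd(B-B.mean(0),full_matrices=False)[2][0]; d*=np.sign(d@B.mean(0))
    print(az,nm,len(u),'bar mid mm',(B.mean(0)*1000).round(1),'deg by mid',np.degrees(np.arctan2(*B.mean(0)[::-1])).round(1)+90,'by direction',np.degrees(np.arctan2(d[1],d[0])).round(1)+90)
```

```text
177 blue 161 bar mid mm [11.9 12.1] deg by mid 135.4 by direction 138.9
177 red 269 bar mid mm [ -0.8 -27.4] deg by mid -1.5999999999999943 by direction -12.200000000000003
180 blue 161 bar mid mm [12.5 11.2] deg by mid 132.0 by direction 135.6
180 red 269 bar mid mm [ -2.  -27.3] deg by mid -4.099999999999994 by direction -13.700000000000003
```

The bar direction gives 136–139°, which matches the 137.5° stop. Handing in.

```bash
python3 -c "
from h import *
print(env.sign_off())"
```

```text
the job is handed in; nothing more can be done
None
```

The job is done and handed in at about 27.5 s. The blue cap is unscrewed to its stop, and the aluminium lid lies knob up on the green mat.

- **Blue cap:** I turned it in four grip-and-turn strokes. The close wrist image puts its bar at 132–139° (stop 137.5°, limit 126°). The side and top cameras read lower, 126–128°, but from only about 20 pixels. I trusted the close view.
- **Red cap:** it was never touched. Most readings were within 4° of shut, with one of 7° from four pixels on the side camera. My last bar-direction check gave −12 to −14°, probably because white stand pixels got into that selection.
- **Lid:** it was held level while carried and touched down at about +6 N. It lies about 1–4 mm from the mat's centre, within 1° of the mat's edges and tilted about 0.002 rad.
- **Other things:** the meter, spray can and spool read within a few mm of where they started wherever there was an earlier reading. The arm ended clear, with the gripper open about 0.25 m up.

On the way to the mat I mis-scaled one leg of the move and stopped about 110 mm short. I corrected that in the air before lowering.

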